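# Hang the caddy on the bathroom rail

## Task

Pick up the white brush caddy by its upright grip, lift its hook over the front lip of the wash-top rail where the rail is open, and lower it until the hook sits fully down in the groove. Then slide it along the rail, under the keeper strip, until it butts against the end stop, let go, and leave the soap bottle, tumbler and jar where they are. The rail was clamped by hand, so feel for its depth and height and never press the caddy on it with more than 25 N.

Things in the scene. Friction and masses are not known exactly. Their poses are not given: they have to be found in the camera images.
- caddy: Loose white plastic caddy, 0.25 to 0.5 kg, upright on the wash-top. Tray 70 (x) x 90 (y) x 50 mm high; origin at centre of underside, z up, +x towards its hook, which starts pointing roughly away from the robot. Back plate 80 mm wide (y), outer face at x = 35 mm, from the base up to the hook at z = 101 mm. Brush and soap inside are fixed. Hung, it leans forward up to 5 degrees.
- grip (a point): Point in the caddy's upright central grip, at caddy (0, 0, 110) mm; axes as the caddy's. The grip is 30 (x) x 16 (y) mm, top at z = 126 mm, clear on both y sides above the tray rim (z = 50): put the TCP here, fingers closing along the caddy's y.
- hook_tip (a point): Middle of the lower edge of the hook's tongue, at caddy (48, 0, 71) mm; axes as the caddy's. Hook 40 mm wide (y): a bridge (underside z = 95, top 101 mm) from the back plate to x = 50.5 mm, and from its end a tongue 5 mm thick (x = 45.5 to 50.5) down to z = 71, 24 mm long. Throat between tongue and back plate: 10.5 mm.
- rack: Fixed steel rack, origin on the wash-top; +x away from the robot side, z up. Base and posts lie behind (x = 0 to 90 mm, up to z = 145). An aluminium rail along y, -160 to 160 mm, is clamped to it by hand: the whole rail is really up to 7 mm nearer or farther (x) and up to 6 mm higher or lower than NOMINAL, unreported and different each time; y is true. It is firm and level.
- groove_open (a point): NOMINAL middle of the groove floor in the open length, at rack (-4.5, -30, 115) mm; axes as the rack's. A good place to lower the hook. Nominal groove 9 mm wide, rack x = -9 to 0, floor z = 115, open above from y = -154 to 60.
- lip (a point): NOMINAL middle of the front lip's top edge above groove_open, at rack (-11.5, -30, 135) mm: 20 mm above the groove floor. Lip 5 mm thick (rack x = -14 to -9), its front face runs down to z = 50. The back wall behind the groove (front face x = 0, 5 mm thick) rises to z = 170, 35 mm above the lip, so a hook held above the lip and moved to +x meets it.
- keeper (a point): NOMINAL middle of the near edge of the keeper strip's underside, at rack (-4.5, 60, 151) mm. The strip covers the groove (rack x = -9 to 0) from y = 60 to 160, z = 151 to 156: no hook can be lowered there, only slid in along +y with the hook fully down, then 6 mm free above its bridge.
- groove_stop (a point): NOMINAL middle of the groove floor at the end stop's face, at rack (-4.5, 125, 115) mm. The stop is a grey block filling the groove from y = 125 to 160, as high as the lip. When the caddy butts, hook_tip stands 20 mm before this face (rack y = 105).
- soap: Bystander: white soap bottle with steel cap, 60 mm diameter, 150 mm high, beyond the stop end (+y) of the rack; origin at centre of underside.
- tumbler: Bystander: white ceramic tumbler, 72 mm diameter, 100 mm high, beyond the other end (-y) of the rack; origin at centre of underside.
- jar: Bystander: glass jar with steel lid, 66 mm diameter, 80 mm high, behind the rack; origin at centre of underside.
Mind the look-alikes: they are no part of the job. What is shaped like the caddy but red is not meant.

How it is judged:
By the outcome, as a careful person would: the job done as asked, in the order asked, and still so for the second after the job is handed in, with the robot touching nothing.
It also fails if it takes over 61 s, if anything falls off the work surface, if the arm or the gripper's body presses on something with over 40 N, if the wrist force passes 120 N, or if a joint passes its speed limit or range.

## Robot

A 6-joint arm with a two-finger parallel gripper is mounted at the origin on the work surface. World frame = base frame: x ahead of the robot, y to its left, z up, the work surface at z = 0. Lengths are in mm, angles in degrees, forces in N, time in s.
With the tool pointing down it reaches from about 350 to 850 mm from the base axis. Payload 8.1 kg.
Tool frame: the origin (TCP) lies between the finger pads, 19 mm behind the fingertips; this is the grasp point; z points along the fingers, y is the line along which they close (so a half turn about z gives the same grasp; the last joint's range is limited). The gripper opens to 85 mm and grips with 20 to 120 N. Pads are 22 mm wide; open, the fingers measure 114 mm over their backs; the gripper's body (76 mm by 85 mm) begins 54 mm behind the grasp point. The pads swing forward as they close: fully open they stand 13 mm farther back than shut.
Start: joints at [-72.674, 7.471, 85.268, -0, 87.261, -4.893], TCP at [226.912, -555.443, 249.992] pointing down, gripper open.
Joint ranges: [-169.43, 169.43], [-51.17, 129.36], [1.28, 143.12], [-76.62, 256.62], [0, 156.53], [-152.29, 152.29]. Speed limits (degrees/s): [136.94, 136.94, 159.86, 180, 180, 180].

## Interface

Orientations are given as [roll, pitch, yaw] about the fixed x, y, z axes, in that order (R = Rz(yaw) Ry(pitch) Rx(roll)).
In Python, from bench import sensors, optics, job gives the robot as it stands.
- The arm moves only by the tool play_rows, never from a script. Its argument "motion" is a list that holds one entry, the list of rows, each a list of 6 numbers: the shift along the tool's x, y, z in cm, then the turn, a rotation vector about the tool's x, y, z in degrees. In form: [[[x, y, z, ax, ay, az], ...]]. A call has 1 to 5 rows; each row is the pose to reach, as a shift and turn from the pose commanded when the call began, along the tool's axes at that moment; what a row does not reach only later rows make up. A row lasts 1/10 s, in which the tool goes at most 50 mm and 8.59 degrees, less where a joint would pass 70% of its speed; a pose out of reach is approached as far as the arm can. A call with a gripper value outside its range is refused whole. "jaw" is the opening, from 0 (shut) to 1 (fully open), set as the call begins (left out, the last holds). The fingers move at their own pace and stop on an object; "squeeze" is the grip in N (left out, the last holds). Time passes only in rows, so rows that repeat a pose let the fingers close. It gives the time, the measured TCP pose, the force, the opening and the grip force at its end, in the units of the state.
- sensors.sense(): the state, without advancing time (a new reading comes with each control period).
- optics.snapshot(name): name is "scene" or "top" or "wrist"; returns a dict with "pixels" (480x640x3 uint8, red, green, blue), "mtx" (3x3 intrinsics, pixels), "R" (3x3) and "t" (3): a world point X has camera coordinates R X + t; the wrist camera has in their place "T_tool_cam" (4x4, takes a point from camera to tool coordinates, whose origin is the TCP and whose axes are the flange's). Camera axes: x right, y down, z forward; pixel columns grow to the right and rows downward; lengths in mm; the calibration is good to about 2 mm. A picture is of the moment at which its call begins: read the wrist's pose just before it. There is no depth.
- job.hand_in(): hands the job in; it is judged then, once.
The state is a dict: "time": time; "joint_pos": joint angles; "qd": joint speeds; "joint_efforts": joint torques, N m; "tool_pos": TCP position; "tcp_rot": TCP orientation; "ft_force": force on the tool from outside, world axes, zero at the start; "wrist_torque": the same for the moment, N m; "finger_gap": finger opening in mm; "grip_force": force on a finger pad.
Only numpy, scipy, OpenCV 4.12 (cv2) and the standard library are available. Lean on these libraries where they do the work, as an engineer would, in place of code of your own. Each camera call takes 0.05 s, during which the arm holds its last target. There are 200 camera calls.

## Working session

There is one attempt and no reset: what is moved stays moved. The work goes in short steps, Python scripts to look and compute and a tool call to move; the robot and the scene stay as the last step left them, time stands still between calls to the robot, and variables do not carry over. Pictures are saved under pics/ and viewed, at most 10 in all, crops included, and the job is handed in when it is done.

Besides the shell and the picture viewer there is one more tool, called as name(argument=value, ...), one argument or row to a line, values as JSON. play_rows: Moves the arm, as the interface text tells. Its arguments: {"type":"object","properties":{"motion":{"type":"array","items":{"type":"array","items":{"type":"array","items":{"type":"number"}}}},"jaw":{"type":"number"},"squeeze":{"type":"number"}},"required":["motion"]}

```bash
mkdir -p pics; ls; python3 - <<'E'
from bench import sensors,optics
import cv2,numpy as np
print(sensors.sense())
for n in("scene","top"):
    s=optics.snapshot(n); cv2.imwrite(f"pics/{n}0.png",s["pixels"][:,:,::-1]); np.savez(f"{n}0.npz",**s)
    print(n,s["mtx"].tolist(),np.round(s["R"],4).tolist(),s["t"])
E
```

```text
pics
{'time': 0.0, 'joint_pos': array([-7.26736592e+01,  7.51421791e+00,  8.53278786e+01, -1.20035349e-03,
        8.72613654e+01, -4.89284899e+00]), 'qd': array([ 0.00156933,  0.01816117,  0.09397275, -0.0668885 , -0.04021523,
       -0.04390608]), 'joint_efforts': array([-2.80376953e-04, -5.69406366e+01, -5.00549912e+01, -3.59884216e-04,
        1.48001901e-02, -3.01857074e-05]), 'tool_pos': array([ 226.75638973, -554.95864402,  248.96710045]), 'tcp_rot': array([-1.79896813e+02, -7.63001763e-03,  2.22192414e+01]), 'ft_force': array([0.67307492, 0.74761546, 0.12259206]), 'wrist_torque': array([ 0.03859998, -0.01573387, -0.05063536]), 'grip_force': 0.0, 'finger_gap': 85.20754037685646}
scene [[453.4528417816176, 0.0, 318.4988092287783], [0.0, 453.4528417816176, 240.97535556970348], [0.0, 0.0, 1.0]] [[-0.3999, 0.9165, 0.0138], [0.7098, 0.3192, -0.6279], [-0.5798, -0.2412, -0.7782]] [ 257.62764726 -372.88389098 1267.83004202]
top [[435.420336827909, 0.0, 318.4583795946006], [0.0, 435.420336827909, 246.00899351484716], [0.0, 0.0, 1.0]] [[0.0003, -1.0, -0.0038], [-0.9839, 0.0004, -0.1786], [0.1786, 0.0038, -0.9839]] [  2.24775569 660.68291175 804.18937894]
```

View pics/scene0.png

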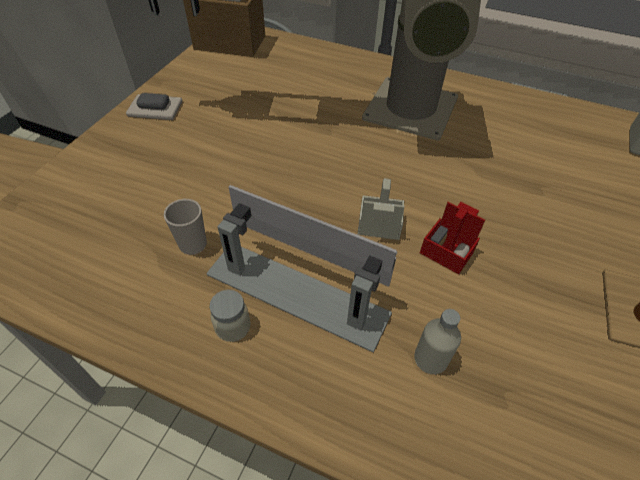

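View pics/top0.png

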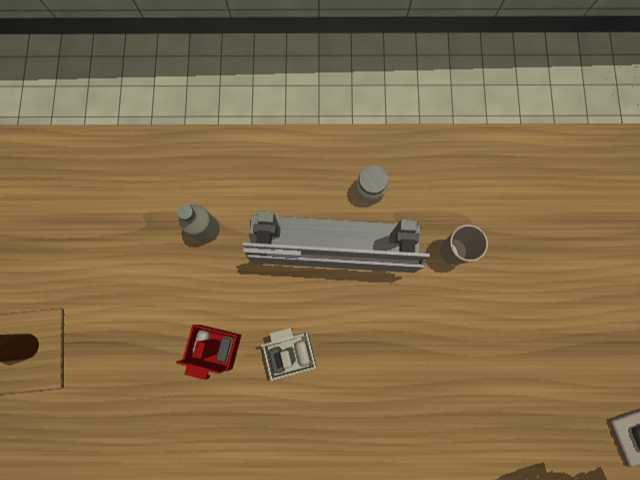

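Scene picture: the white caddy is at about (382,215) and the red look-alike at (453,238). The rail runs from (230,190) to (395,270). In the top picture the caddy is at (288,355), the red one at (212,350), and the rail spans columns 243 to 428 near row 255. The soap bottle is at (197,222), the tumbler at (467,244) and the jar at (372,183).

Candidates for the caddy: white (288,355), red (212,350), and the white soap dish at (630,435). I choose the white one with the upright grip and will check it in a close crop.

```bash
python3 - <<'E'
import cv2,numpy as np
t=cv2.imread("pics/top0.png");s=cv2.imread("pics/scene0.png")
a=cv2.resize(t[320:390,250:330],None,fx=5,fy=5,interpolation=3)   #400x350
b=cv2.resize(s[170:250,350:415],(400*65//80+75,350),interpolation=3)[:, :400]
b=cv2.resize(s[175:245,342:422],None,fx=5,fy=5,interpolation=3)
c=cv2.resize(t[232:282,235:435],None,fx=4,fy=4,interpolation=3) #800x200
cv2.imwrite("pics/crop1.png",np.vstack([np.hstack([a,b]),c]))
E
```

```text
(no output)
```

View pics/crop1.png

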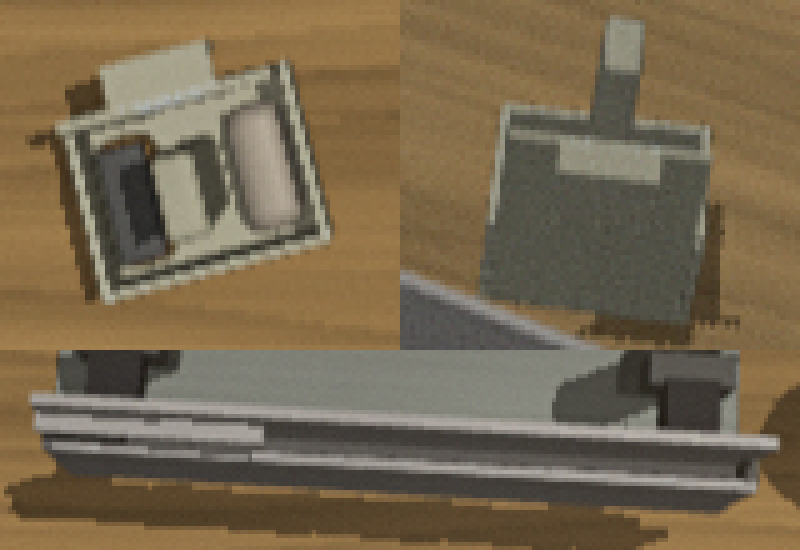

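Top-left: the white caddy's hook plate is at the far side, with the grip top at about top px (287,359). Top-right shows the same caddy from behind, with the grip top at scene px (387,184). The bottom strip shows the rail, with the keeper over its left end (columns 243 to 301). This confirms the choice of the white caddy.

```bash
cat > fit.py <<'E'
import numpy as np
from scipy.optimize import least_squares
C={n:np.load(f"{n}0.npz") for n in("scene","top")}
def proj(n,X):
    c=C[n];p=(c["R"]@np.asarray(X).T).T+c["t"];q=(c["mtx"]@p.T).T;return q[:,:2]/q[:,2:]
def place(P,x,y,yaw,z=0):
    a=np.radians(yaw);return np.asarray(P)@np.array([[np.cos(a),-np.sin(a),0],[np.sin(a),np.cos(a),0],[0,0,1]]).T+[x,y,z]
def fit(obs,x0):
    def r(p):
        return np.concatenate([(proj(n,place([m for m,_ in L],*p))-np.array([u for _,u in L])).ravel() for n,L in obs.items()])
    s=least_squares(r,x0,loss="soft_l1");print(np.round(s.x,1));print(np.round(r(s.x).reshape(-1,2),1).tolist());return s.x
E
python3 - <<'E'
from fit import *
A=lambda u,v:(249.6+u/5,319.6+v/5)
B=lambda u,v:(341.6+u/5,174.6+v/5)
D=lambda u,v:(234.6+u/4,231.6+(v-350)/4)
print("caddy")
p=fit({"top":[((50.5,20,101),A(97,70)),((50.5,-20,101),A(207,38)),((-35,45,50),A(105,302)),((-35,-45,50),A(330,238)),((0,0,126),A(183,193))],
"scene":[((0,0,126),B(224,45)),((50.5,-20,101),B(158,172)),((50.5,20,101),B(262,185)),((35,-40,0),B(82,293)),((35,40,0),B(288,320))]},[400,100,0,0])
print("rail")
fit({"top":[((5,160,170),D(30,395)),((0,160,170),D(32,405)),((5,-160,170),D(778,438)),((0,-160,170),D(778,448)),((-14,160,135),D(45,450)),((-14,-160,135),D(755,492)),((0,60,156),D(265,428)),((-9,60,156),D(265,444))],
"scene":[((5,-160,170),(230,188)),((5,160,170),(395,255))]},[600,0,0,0])
E
```

```text
caddy
[4.488e+02 5.910e+01 1.530e+01 2.000e-01]
[[0.2, -0.6], [-0.6, -0.1], [-0.1, 0.3], [0.6, 0.2], [-0.5, 0.4], [0.0, -0.7], [-0.0, -0.1], [-0.3, -0.4], [1.3, 1.5], [-2.6, 0.6]]
rail
[631.8 -27.1  -3.5   0.7]
[[0.8, -0.2], [0.1, 0.1], [-0.6, 0.1], [-0.6, 0.5], [-0.5, -0.0], [0.2, 0.2], [-0.0, -0.8], [-0.4, 0.2], [-1.6, 0.4], [-0.1, -0.9]]
```

```bash
cat > go.py <<'E'
import numpy as np
from scipy.spatial.transform import Rotation as Ro
from bench import sensors
def go(x,y,z,yaw):
    s=sensors.sense();R=Ro.from_euler("xyz",s["tcp_rot"],degrees=True);G=Ro.from_euler("xyz",[180,0,yaw],degrees=True)
    print("shift cm",np.round(R.inv().apply(np.array([x,y,z])-s["tool_pos"])/10,2),"turn",np.round((R.inv()*G).as_rotvec(degrees=True),2))
E
python3 -c "
from go import *
go(448.8,59.1,200,15.3)"
```

```text
shift cm [ 43.78 -48.44   4.99] turn [-0.1  -0.    6.92]
```

play_rows(
  motion=[
    [[8.7,-9.7,1,0,0,1.4],[17.5,-19.4,2,0,0,2.8],[26.2,-29,3,0,0,4.2],[35,-38.7,4,0,0,5.6],[43.8,-48.4,5,0,0,6.9]],
  ],
  jaw=1,
)

```text
time: 0.6
tool_pos: [311.7, -319.0, 230.2]
tcp_rot: [-180.0, 0.0, 15.2]
ft_force: [1.3, -0.1, 0.6]
finger_gap: 85.3
grip_force: 0.0
```

```bash
python3 -c "
from go import *
go(448.8,59.1,200,15.3)"
```

```text
shift cm [ 23.16 -32.88   3.04] turn [-0.04  0.   -0.07]
```

play_rows(
  motion=[
    [[23.2,-32.9,3,0,0,0],[23.2,-32.9,3,0,0,0],[23.2,-32.9,3,0,0,0],[23.2,-32.9,3,0,0,0],[23.2,-32.9,3,0,0,0]],
  ],
)

```text
time: 1.1
tool_pos: [396.4, -84.6, 212.1]
tcp_rot: [180.0, -0.0, 15.3]
ft_force: [1.6, -1.4, -0.2]
finger_gap: 85.5
grip_force: 0.0
```

```bash
python3 -c "
from go import *
go(448.8,59.1,200,15.3)"
```

```text
shift cm [  8.84 -12.48   1.21] turn [ 0.02 -0.02 -0.  ]
```

play_rows(
  motion=[
    [[8.8,-12.5,1.2,0,0,0],[8.8,-12.5,1.2,0,0,0],[8.8,-12.5,1.2,0,0,0],[8.8,-12.5,1.2,0,0,0],[8.8,-12.5,1.2,0,0,0]],
  ],
)

```text
time: 1.6
tool_pos: [447.8, 58.5, 199.6]
tcp_rot: [-180.0, 0.1, 15.5]
ft_force: [0.3, -0.6, -1.2]
finger_gap: 85.5
grip_force: 0.0
```

```bash
python3 - <<'E'
from go import *
from bench import optics
import cv2
go(448.8,59.1,200,15.3); go(448.8,59.1,110,15.3)
s=sensors.sense(); w=optics.snapshot("wrist"); cv2.imwrite("pics/w1.png",w["pixels"][:,:,::-1])
print(s["tool_pos"],np.round(w["T_tool_cam"],3).tolist(),w["mtx"].tolist())
# predicted grip top corners
T=w["T_tool_cam"];R=Ro.from_euler("xyz",s["tcp_rot"],degrees=True)
import fit
for P in [(15,8,126),(15,-8,126),(-15,-8,126),(-15,8,126),(50.5,20,101),(50.5,-20,101)]:
    X=fit.place([P],448.8,59.1,15.3)[0]; t=R.inv().apply(X-s["tool_pos"]); c=T[:3,:3].T@(t-T[:3,3]); u=w["mtx"]@c; print(P,np.round(u[:2]/u[2],0))
E
```

```text
shift cm [ 0.11 -0.03 -0.04] turn [-0.01  0.09  0.23]
shift cm [ 0.13 -0.03  8.96] turn [-0.01  0.09  0.23]
[447.80935063  58.50307015 199.63617081] [[-0.001, -0.96, -0.28, 71.748], [1.0, -0.001, 0.0, -1.285], [-0.001, -0.28, 0.96, -124.587], [0.0, 0.0, 0.0, 1.0]] [[381.9500149516536, 0.0, 319.9022364557447], [0.0, 381.9500149516536, 241.1198544406089], [0.0, 0.0, 1.0]]
(15, 8, 126) [307. 237.]
(15, -8, 126) [337. 237.]
(-15, -8, 126) [336. 288.]
(-15, 8, 126) [307. 288.]
(50.5, 20, 101) [287. 166.]
(50.5, -20, 101) [357. 166.]
```

View pics/w1.png

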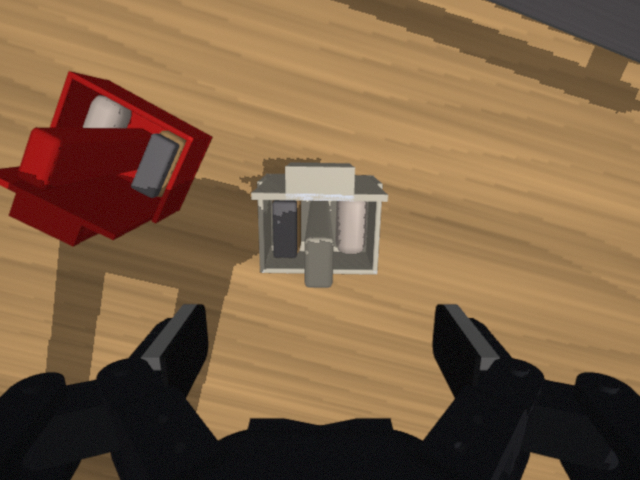

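The wrist picture shows the white caddy's grip top at columns 305–333, rows 238–287. The prediction was 307–337 and 237–288, so it agrees within about 1 mm. The red caddy, at columns 0–210, is clear of the fingers.

play_rows(
  motion=[
    [[0.1,-0.1,3,0,0,0.2],[0.1,-0.1,6,0,0,0.2],[0.1,-0.1,8,0,0,0.2],[0.1,-0.1,9,0,0,0.2],[0.1,-0.1,9,0,0,0.2]],
  ],
)

```text
time: 2.15
tool_pos: [447.8, 57.2, 109.1]
tcp_rot: [-180.0, 0.2, 15.0]
ft_force: [-1.0, -0.3, -0.2]
finger_gap: 85.3
grip_force: 0.0
```

play_rows(
  motion=[
    [[0,0,0,0,0,0],[0,0,0,0,0,0],[0,0,0,0,0,0],[0,0,0,0,0,0],[0,0,0,0,0,0]],
  ],
  jaw=0,
  squeeze=70,
)

```text
time: 2.65
tool_pos: [449.2, 58.7, 110.8]
tcp_rot: [-180.0, -0.0, 15.1]
ft_force: [-1.1, 0.3, 1.6]
finger_gap: 15.3
grip_force: 69.7
```

play_rows(
  motion=[
    [[0,0,0,0,0,0],[0,0,0,0,0,0],[0,0,0,0,0,0],[0,0,0,0,0,0],[0,0,0,0,0,0]],
  ],
)

```text
time: 3.15
tool_pos: [449.2, 58.6, 110.7]
tcp_rot: [-180.0, -0.0, 15.1]
ft_force: [-1.3, 1.9, 5.4]
finger_gap: 15.3
grip_force: 70.1
```

play_rows(
  motion=[
    [[0,0,-0.5,0,0,0],[0,0,-2,0,0,0],[0,0,-5,0,0,0],[0,0,-8,0,0,0],[0,0,-8.5,0,0,0]],
  ],
)

```text
time: 3.65
tool_pos: [450.6, 58.4, 198.5]
tcp_rot: [179.9, -0.3, 15.1]
ft_force: [1.1, 0.2, -4.1]
finger_gap: 15.5
grip_force: 69.0
```

```bash
python3 - <<'E'
from go import *
import fit
s=sensors.sense();print(s["tool_pos"],s["ft_force"],s["wrist_torque"],s["finger_gap"])
for x in(-100,-64):
    X=fit.place([(x,-30,0)],631.8,-27.1,-3.5)[0];print(X);go(X[0],X[1],194,-3.5)
E
```

```text
[450.60725237  58.39666173 198.54232334] [ 1.10003497  0.19107175 -4.09261312] [ 0.00885494 -0.14363357 -0.04843987] 15.453021274524538
[530.15506397 -50.93919      0.        ]
shift cm [ 4.83 12.63  0.5 ] turn [ 0.04 -0.28 18.61]
[566.08791671 -53.13693742   0.        ]
shift cm [ 8.24 13.78  0.51] turn [ 0.04 -0.28 18.61]
```

play_rows(
  motion=[
    [[1,2.5,0,0,0,4],[2,5,0,0,0,8],[3,7.5,0,0,0,12],[4,10,0,0,0,16],[4.8,12.6,0,0,0,18.6]],
  ],
)

```text
time: 4.15
tool_pos: [527.7, -51.4, 192.9]
tcp_rot: [-180.0, 0.2, -3.6]
ft_force: [-0.0, 0.2, -3.9]
finger_gap: 14.8
grip_force: 69.5
```

```bash
python3 - <<'E'
from go import *
import fit
X=fit.place([(-64,-30,0)],631.8,-27.1,-3.5)[0];go(X[0],X[1],191,-3.5)
E
```

```text
shift cm [ 3.84 -0.07  0.18] turn [-0.02  0.16 -0.14]
```

play_rows(
  motion=[
    [[1,0,0,0,0,0],[2,0,0.1,0,0,0],[3,0,0.2,0,0,0],[3.8,0,0.2,0,0,0],[3.8,0,0.2,0,0,0]],
  ],
)

```text
time: 4.65
tool_pos: [566.7, -52.3, 193.0]
tcp_rot: [-180.0, 0.0, -3.4]
ft_force: [-0.3, -0.1, -3.8]
finger_gap: 15.0
grip_force: 69.8
```

```bash
python3 - <<'E'
from go import *
import fit,cv2
from bench import optics
X=fit.place([(-64,-30,0)],631.8,-27.1,-3.5)[0];go(X[0],X[1],191,-3.5)
s=sensors.sense();w=optics.snapshot("wrist");t=optics.snapshot("top")
cv2.imwrite("pics/w2.png",np.hstack([cv2.resize(w["pixels"][:,:,::-1],(400,300)),cv2.resize(t["pixels"][220:370,220:420,::-1],(400,300),interpolation=3)]))
E
```

```text
shift cm [-0.06  0.09  0.2 ] turn [-0.01  0.01  0.09]
```

View pics/w2.png

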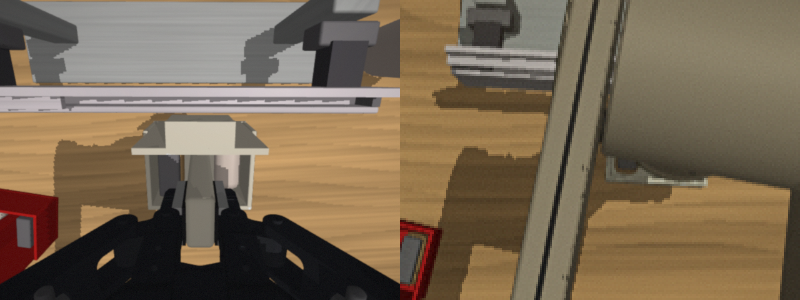

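The wrist view (left half) shows the hook plate at (200,135), parallel to the rail at row about 100 and still in front of the lip. It sits in the open length, with the keeper to its left. Next I feel forward for the back wall.

play_rows(
  motion=[
    [[0.2,0,0.1,0,0,0],[0.4,0,0.2,0,0,0],[0.6,0,0.2,0,0,0],[0.8,0,0.2,0,0,0],[0.8,0,0.2,0,0,0]],
  ],
)

```text
time: 5.25
tool_pos: [574.3, -53.5, 191.4]
tcp_rot: [-180.0, -0.0, -3.5]
ft_force: [0.3, -0.0, -4.4]
finger_gap: 15.1
grip_force: 69.8
```

play_rows(
  motion=[
    [[0.05,0,0,0,0,0],[0.1,0,0,0,0,0],[0.15,0,0,0,0,0],[0.2,0,0,0,0,0],[0.2,0,0,0,0,0]],
  ],
)

```text
time: 5.75
tool_pos: [576.1, -53.5, 191.3]
tcp_rot: [180.0, 0.0, -3.5]
ft_force: [0.1, 0.0, -3.9]
finger_gap: 15.2
grip_force: 69.8
```

play_rows(
  motion=[
    [[0.05,0,0,0,0,0],[0.1,0,0,0,0,0],[0.1,0,0,0,0,0]],
  ],
)

```text
time: 6.05
tool_pos: [577.1, -53.6, 191.3]
tcp_rot: [-180.0, -0.0, -3.5]
ft_force: [1.4, 0.4, -4.4]
finger_gap: 15.2
grip_force: 69.8
```

play_rows(
  motion=[
    [[0.05,0,0,0,0,0],[0.1,0,0,0,0,0],[0.1,0,0,0,0,0]],
  ],
)

```text
time: 6.35
tool_pos: [578.1, -53.7, 191.3]
tcp_rot: [-180.0, -0.0, -3.5]
ft_force: [0.2, 1.1, -4.5]
finger_gap: 15.0
grip_force: 69.8
```

play_rows(
  motion=[
    [[0.05,0,0,0,0,0],[0.1,0,0,0,0,0],[0.1,0,0,0,0,0]],
  ],
)

```text
time: 6.65
tool_pos: [579.1, -53.7, 191.3]
tcp_rot: [180.0, -0.0, -3.5]
ft_force: [-0.8, 0.8, -3.7]
finger_gap: 15.2
grip_force: 69.8
```

play_rows(
  motion=[
    [[0.05,0,0,0,0,0],[0.05,0,0,0,0,0]],
  ],
)

```text
time: 6.85
tool_pos: [579.6, -53.8, 191.3]
tcp_rot: [-180.0, -0.0, -3.5]
ft_force: [-0.7, 0.0, -3.7]
finger_gap: 14.9
grip_force: 69.8
```

play_rows(
  motion=[
    [[0.05,0,0,0,0,0],[0.05,0,0,0,0,0]],
  ],
)

```text
time: 7.05
tool_pos: [580.0, -53.8, 191.3]
tcp_rot: [180.0, 0.0, -3.5]
ft_force: [-0.7, -0.6, -3.0]
finger_gap: 15.2
grip_force: 69.9
```

play_rows(
  motion=[
    [[0.05,0,0,0,0,0],[0.05,0,0,0,0,0]],
  ],
)

```text
time: 7.25
tool_pos: [580.0, -53.8, 191.3]
tcp_rot: [180.0, 0.1, -3.5]
ft_force: [-6.0, -0.4, -2.1]
finger_gap: 15.3
grip_force: 70.2
```

Contact at x = 580.0 with 6 N. I back off 2.2 mm and lower.

play_rows(
  motion=[
    [[-0.24,0,0,0,0,0],[-0.24,0,0,0,0,0],[-0.24,0,0.5,0,0,0],[-0.24,0,1,0,0,0],[-0.24,0,1,0,0,0]],
  ],
)

```text
time: 7.75
tool_pos: [577.5, -53.5, 179.9]
tcp_rot: [-180.0, 0.1, -3.5]
ft_force: [-0.9, -0.0, -4.5]
finger_gap: 15.0
grip_force: 69.8
```

play_rows(
  motion=[
    [[0,0,0.15,0,0,0],[0,0,0.3,0,0,0],[0,0,0.45,0,0,0],[0,0,0.6,0,0,0],[0,0,0.7,0,0,0]],
  ],
)

```text
time: 8.25
tool_pos: [578.1, -53.7, 174.2]
tcp_rot: [-180.0, 0.0, -3.5]
ft_force: [0.4, -0.3, -4.7]
finger_gap: 15.3
grip_force: 69.8
```

play_rows(
  motion=[
    [[0,0,0.1,0,0,0],[0,0,0.2,0,0,0],[0,0,0.3,0,0,0],[0,0,0.4,0,0,0],[0,0,0.4,0,0,0]],
  ],
)

```text
time: 8.75
tool_pos: [578.0, -53.7, 170.1]
tcp_rot: [-180.0, 0.0, -3.5]
ft_force: [-0.4, -1.0, -4.6]
finger_gap: 15.3
grip_force: 69.8
```

play_rows(
  motion=[
    [[0,0,0.1,0,0,0],[0,0,0.2,0,0,0],[0,0,0.3,0,0,0],[0,0,0.4,0,0,0],[0,0,0.4,0,0,0]],
  ],
)

```text
time: 9.25
tool_pos: [578.0, -53.7, 166.1]
tcp_rot: [-180.0, 0.0, -3.5]
ft_force: [0.5, 0.6, -4.1]
finger_gap: 15.2
grip_force: 69.8
```

play_rows(
  motion=[
    [[0,0,0.1,0,0,0],[0,0,0.2,0,0,0],[0,0,0.3,0,0,0],[0,0,0.4,0,0,0],[0,0,0.4,0,0,0]],
  ],
)

```text
time: 9.75
tool_pos: [578.0, -53.6, 162.1]
tcp_rot: [-180.0, 0.0, -3.5]
ft_force: [-1.0, 0.3, -4.0]
finger_gap: 15.4
grip_force: 69.8
```

play_rows(
  motion=[
    [[0,0,0.06,0,0,0],[0,0,0.12,0,0,0],[0,0,0.18,0,0,0],[0,0,0.24,0,0,0],[0,0,0.24,0,0,0]],
  ],
)

```text
time: 10.25
tool_pos: [578.3, -53.7, 160.4]
tcp_rot: [180.0, -0.0, -3.5]
ft_force: [-2.1, 0.9, -1.0]
finger_gap: 15.5
grip_force: 70.4
```

play_rows(
  motion=[
    [[0,0,0.05,0,0,0],[0,0,0.05,0,0,0]],
  ],
)

```text
time: 10.45
tool_pos: [578.4, -53.7, 160.3]
tcp_rot: [180.0, -0.0, -3.5]
ft_force: [-4.6, 0.6, 4.7]
finger_gap: 15.1
grip_force: 71.1
```

```bash
python3 - <<'E'
from go import *
import fit,cv2
from bench import optics
s=sensors.sense();print(s)
w=optics.snapshot("wrist")["pixels"][:,:,::-1];a=optics.snapshot("scene");np.savez("scene1.npz",**a)
a=a["pixels"][165:300,215:405,::-1]
cv2.imwrite("pics/w3.png",np.hstack([cv2.resize(w[120:300,200:440],(400,300),interpolation=3),cv2.resize(a,(400,300),interpolation=3)]))
E
```

```text
{'time': 10.45, 'joint_pos': array([-1.03620601e+01,  7.86651546e+00,  9.43542579e+01, -9.38569144e-04,
        7.77300282e+01,  8.31182097e+01]), 'qd': array([ 0.00242507, -0.02533287,  0.10837348, -0.0116732 , -0.04707428,
        0.02568591]), 'joint_efforts': array([-2.29192763e-01, -5.31726050e+01, -4.79862642e+01,  5.81925048e-02,
       -1.46713726e+00, -9.14939999e-03]), 'tool_pos': array([578.40554912, -53.71817984, 160.27941407]), 'tcp_rot': array([ 1.79993194e+02, -4.87340403e-02, -3.48006788e+00]), 'ft_force': array([-4.62679916,  0.55310449,  4.72531438]), 'wrist_torque': array([ 0.02404651,  0.52609406, -0.08019992]), 'grip_force': 71.13029479980469, 'finger_gap': 15.05103369282063}
```

View pics/w3.png

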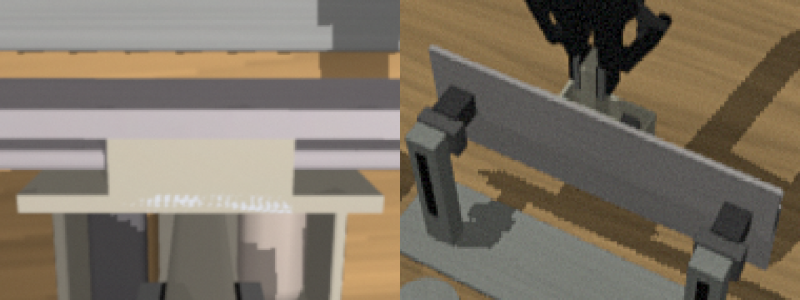

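The wrist crop (left) shows the hook bridging the lip into the groove, at columns 105–295. The scene crop puts the wall-top corners at scene px (229.3,185.3) and (395.5,249.6), higher than my first reading. I refit the rail height to check whether this contact is the floor.

```bash
python3 - <<'E'
from fit import *
D=lambda u,v:(234.6+u/4,231.6+(v-350)/4)
fit({"top":[((5,160,170),D(30,395)),((0,160,170),D(32,405)),((5,-160,170),D(778,438)),((0,-160,170),D(778,448)),((-14,160,135),D(45,450)),((-14,-160,135),D(755,492)),((0,60,156),D(265,428)),((-9,60,156),D(265,444))],
"scene":[((5,-160,170),(229.3,185.3)),((5,160,170),(395.5,249.6))]},[600,0,0,0])
E
```

```text
[630.5 -27.2  -3.4   7.3]
[[0.2, -0.1], [-0.6, 0.3], [0.4, -0.0], [0.4, 0.4], [-1.1, 0.3], [1.2, 0.2], [-0.1, -0.7], [-0.5, 0.4], [-1.2, 0.1], [0.2, 1.3]]
```

The rail stands about 6 mm high, so the floor is near 121 mm and the hook is fully down. I ease the press and slide along tool −y.

play_rows(
  motion=[
    [[-0.04,0,-0.08,0,0,0],[-0.04,0,-0.08,0,0,0],[-0.04,-0.3,-0.08,0,0,0],[-0.04,-0.7,-0.08,0,0,0],[-0.04,-1,-0.08,0,0,0]],
  ],
)

```text
time: 11.05
tool_pos: [578.5, -43.6, 160.3]
tcp_rot: [180.0, -0.0, -3.5]
ft_force: [-0.3, -3.3, -0.3]
finger_gap: 15.3
grip_force: 70.4
```

play_rows(
  motion=[
    [[0,-0.4,0,0,0,0],[0,-0.8,0,0,0,0],[0,-1.2,0,0,0,0],[0,-1.6,0,0,0,0],[0,-2,0,0,0,0]],
  ],
)

```text
time: 11.55
tool_pos: [579.7, -23.4, 160.3]
tcp_rot: [180.0, -0.0, -3.5]
ft_force: [0.2, -2.9, 0.3]
finger_gap: 15.4
grip_force: 70.5
```

Light floor contact and no side load. I continue.

play_rows(
  motion=[
    [[0,-0.4,0,0,0,0],[0,-0.8,0,0,0,0],[0,-1.2,0,0,0,0],[0,-1.6,0,0,0,0],[0,-2,0,0,0,0]],
  ],
)

```text
time: 12.05
tool_pos: [580.8, -3.5, 160.3]
tcp_rot: [180.0, -0.0, -3.5]
ft_force: [-0.5, -3.9, 2.3]
finger_gap: 15.2
grip_force: 70.6
```

play_rows(
  motion=[
    [[0,-0.4,0,0,0,0],[0,-0.8,0,0,0,0],[0,-1.2,0,0,0,0],[0,-1.6,0,0,0,0],[0,-2,0,0,0,0]],
  ],
)

```text
time: 12.55
tool_pos: [582.0, 16.5, 160.3]
tcp_rot: [180.0, -0.0, -3.5]
ft_force: [0.2, -3.7, 2.3]
finger_gap: 15.0
grip_force: 70.7
```

play_rows(
  motion=[
    [[0,-0.4,0,0,0,0],[0,-0.8,0,0,0,0],[0,-1.2,0,0,0,0],[0,-1.6,0,0,0,0],[0,-2,0,0,0,0]],
  ],
)

```text
time: 13.05
tool_pos: [583.3, 36.4, 160.3]
tcp_rot: [180.0, -0.0, -3.5]
ft_force: [-0.2, -4.6, 2.1]
finger_gap: 15.0
grip_force: 70.8
```

play_rows(
  motion=[
    [[0,-0.4,0,0,0,0],[0,-0.8,0,0,0,0],[0,-1.2,0,0,0,0],[0,-1.6,0,0,0,0],[0,-2,0,0,0,0]],
  ],
)

```text
time: 13.55
tool_pos: [584.4, 56.4, 160.2]
tcp_rot: [180.0, -0.0, -3.5]
ft_force: [-0.3, -4.6, 3.0]
finger_gap: 15.3
grip_force: 70.9
```

play_rows(
  motion=[
    [[0,-0.3,0,0,0,0],[0,-0.6,0,0,0,0],[0,-0.9,0,0,0,0],[0,-1.2,0,0,0,0],[0,-1.5,0,0,0,0]],
  ],
)

```text
time: 14.05
tool_pos: [585.4, 71.3, 160.2]
tcp_rot: [180.0, -0.0, -3.5]
ft_force: [-0.1, -4.2, 4.1]
finger_gap: 15.4
grip_force: 70.9
```

play_rows(
  motion=[
    [[0,-0.1,0,0,0,0],[0,-0.2,0,0,0,0],[0,-0.3,0,0,0,0],[0,-0.4,0,0,0,0]],
  ],
)

```text
time: 14.45
tool_pos: [585.6, 75.1, 160.2]
tcp_rot: [180.0, 0.0, -3.5]
ft_force: [0.1, -5.4, 2.9]
finger_gap: 15.2
grip_force: 70.9
```

play_rows(
  motion=[
    [[0,-0.1,0,0,0,0],[0,-0.2,0,0,0,0],[0,-0.3,0,0,0,0]],
  ],
)

```text
time: 14.75
tool_pos: [585.8, 78.0, 160.2]
tcp_rot: [180.0, -0.0, -3.5]
ft_force: [-1.2, -5.3, 3.3]
finger_gap: 15.3
grip_force: 70.9
```

play_rows(
  motion=[
    [[0,-0.07,0,0,0,0],[0,-0.14,0,0,0,0]],
  ],
)

```text
time: 14.95
tool_pos: [585.9, 79.4, 160.2]
tcp_rot: [180.0, -0.0, -3.5]
ft_force: [0.2, -5.9, 3.6]
finger_gap: 15.2
grip_force: 70.9
```

play_rows(
  motion=[
    [[0,-0.05,0,0,0,0],[0,-0.05,0,0,0,0]],
  ],
)

```text
time: 15.15
tool_pos: [585.9, 80.1, 160.2]
tcp_rot: [-180.0, -0.0, -3.5]
ft_force: [-0.4, -4.1, 3.3]
finger_gap: 15.0
grip_force: 70.9
```

play_rows(
  motion=[
    [[0,-0.05,0,0,0,0],[0,-0.05,0,0,0,0]],
  ],
)

```text
time: 15.35
tool_pos: [585.9, 80.5, 160.2]
tcp_rot: [-180.0, -0.0, -3.5]
ft_force: [0.5, -4.2, 2.5]
finger_gap: 15.1
grip_force: 70.9
```

play_rows(
  motion=[
    [[0,-0.05,0,0,0,0],[0,-0.05,0,0,0,0]],
  ],
)

```text
time: 15.55
tool_pos: [585.9, 81.0, 160.2]
tcp_rot: [-180.0, -0.0, -3.5]
ft_force: [0.1, -4.3, 3.2]
finger_gap: 15.3
grip_force: 70.9
```

play_rows(
  motion=[
    [[0,-0.05,0,0,0,0],[0,-0.05,0,0,0,0]],
  ],
)

```text
time: 15.75
tool_pos: [586.0, 81.2, 160.2]
tcp_rot: [180.0, 0.0, -3.5]
ft_force: [-0.1, -7.2, 4.5]
finger_gap: 14.9
grip_force: 71.0
```

play_rows(
  motion=[
    [[0,-0.05,0,0,0,0],[0,-0.05,0,0,0,0]],
  ],
)

```text
time: 15.95
tool_pos: [585.9, 81.3, 160.2]
tcp_rot: [179.9, 0.0, -3.5]
ft_force: [-0.5, -7.6, 4.7]
finger_gap: 15.0
grip_force: 71.1
```

play_rows(
  motion=[
    [[0,-0.05,0,0,0,0],[0,-0.05,0,0,0,0]],
  ],
)

```text
time: 16.15
tool_pos: [586.0, 81.4, 160.2]
tcp_rot: [179.9, 0.0, -3.5]
ft_force: [-1.8, -10.0, 4.0]
finger_gap: 14.8
grip_force: 71.2
```

play_rows(
  motion=[
    [[0,-0.03,0,0,0,0],[0,-0.03,0,0,0,0]],
  ],
)

```text
time: 16.35
tool_pos: [585.9, 81.4, 160.2]
tcp_rot: [179.9, 0.0, -3.5]
ft_force: [-1.8, -11.0, 5.1]
finger_gap: 15.1
grip_force: 71.3
```

The caddy butts at 11 N. I relieve the load, release it, and rise straight up.

play_rows(
  motion=[
    [[0,0.06,0,0,0,0],[0,0.06,-0.02,0,0,0],[0,0.06,-0.02,0,0,0]],
  ],
  squeeze=20,
)

```text
time: 16.65
tool_pos: [586.0, 81.3, 160.3]
tcp_rot: [179.9, 0.0, -3.5]
ft_force: [0.1, -8.0, 3.5]
finger_gap: 15.1
grip_force: 70.9
```

play_rows(
  motion=[
    [[0,0,0,0,0,0],[0,0,0,0,0,0],[0,0,0,0,0,0],[0,0,0,0,0,0],[0,0,0,0,0,0]],
  ],
  jaw=0.5,
)

```text
time: 17.15
tool_pos: [585.9, 82.5, 160.2]
tcp_rot: [-180.0, 0.0, -3.5]
ft_force: [-0.5, 0.4, 0.3]
finger_gap: 42.8
grip_force: 0.0
```

play_rows(
  motion=[
    [[0,0,-1,0,0,0],[0,0,-2.5,0,0,0],[0,0,-5,0,0,0],[0,0,-8,0,0,0],[0,0,-9,0,0,0]],
  ],
)

```text
time: 17.65
tool_pos: [587.9, 82.3, 256.1]
tcp_rot: [-179.9, -0.4, -3.5]
ft_force: [0.8, -1.1, 0.0]
finger_gap: 42.5
grip_force: 0.0
```

play_rows(
  motion=[
    [[-3,0,0,0,0,0],[-7,0,0,0,0,0],[-10,0,0,0,0,0],[-10,0,0,0,0,0],[-10,0,0,0,0,0]],
  ],
)

```text
time: 18.15
tool_pos: [486.2, 88.4, 251.2]
tcp_rot: [-180.0, -0.1, -3.5]
ft_force: [-0.3, -0.6, 0.6]
finger_gap: 43.1
grip_force: 0.0
```

```bash
python3 - <<'E'
import cv2,numpy as np
from bench import optics
w=optics.snapshot("wrist")["pixels"][:,:,::-1];a=optics.snapshot("scene")["pixels"][:,:,::-1];t=optics.snapshot("top")["pixels"][:,:,::-1]
cv2.imwrite("pics/end.png",np.vstack([np.hstack([cv2.resize(w,(400,300)),cv2.resize(t[150:390,170:490],(400,300),interpolation=3)]),np.hstack([cv2.resize(a[150:390,150:470],(400,300),interpolation=3),cv2.resize(w[0:240,160:480],(400,300))])]))
E
```

```text
(no output)
```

View pics/end.png

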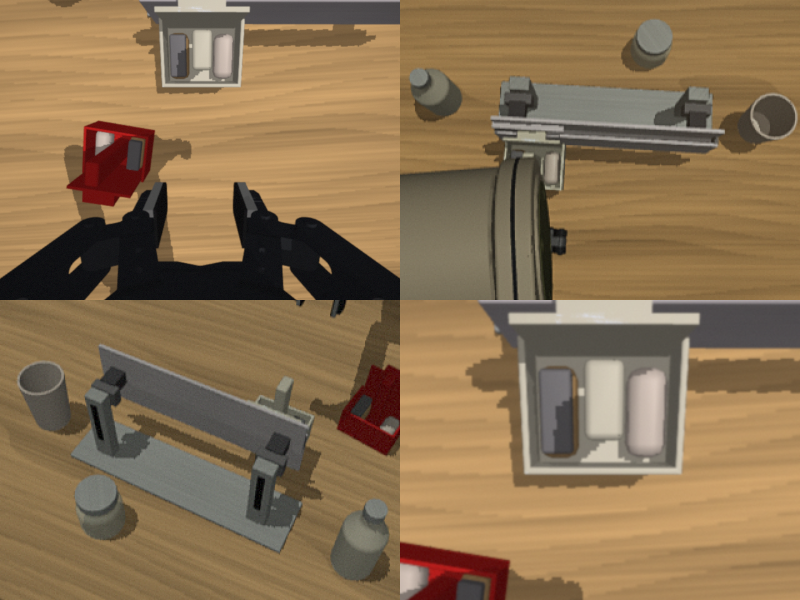

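The final picture shows the caddy hanging on the rail under the keeper, its hook at end-image (540,137) in the top panel. The bottle, tumbler, jar and red caddy have not moved, and the gripper is clear.

```bash
python3 -c "
from bench import job
print(job.hand_in())"
```

```text
the job is handed in; nothing more can be done
None
```

The white caddy hangs with its hook fully down in the groove, under the keeper and against the end stop; the highest press I read on it was about 11 N, the bystanders look unmoved, and I handed it in at about 18 s.

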